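# Put the gantry service parts back in their trays

### The arm

A 6-joint arm with a two-finger parallel gripper is mounted at the origin on the work surface. World frame = base frame: x ahead of the robot, y to its left, z up, the work surface at z = 0. Lengths are in m, angles in degrees, forces in N, time in s.
With the tool pointing down it reaches from about 0.25 to 0.8 m from the base axis. Payload 3.9 kg.
Tool frame: the origin (TCP) lies at the very end of the fingers, on their centre line; the grasp point (between the pads) lies 19 mm behind it (arm.hold_point_z is the distance from the TCP to the grasp point, in m); z points along the fingers, x is the direction in which the jaws open and shut, and the axes are right-handed (so a half turn about z gives the same grasp; the last joint's range is limited). The gripper opens to 85 mm and grips with 20 to 120 N. Pads are 22 mm wide; open, the fingers measure 114 mm over their backs; the gripper's body (76 mm by 85 mm) begins 54 mm behind the grasp point. The pads swing forward as they close: fully open they stand 13 mm farther back than shut.
Start: joints at [66.864, 14.897, -7.913, 67.191, 0, 90], TCP at [0.206, 0.483, 0.231] pointing down, gripper open.
Joint ranges: [-159.42, 159.42], [-47.68, 98.78], [-73.54, 78.23], [-108.79, 121.32], [-90, 84.71], [-180, 180]. Speed limits (degrees/s): [147.25, 147.25, 180, 180, 180, 180].

### API

Orientations are given as [roll, pitch, yaw] about the fixed x, y, z axes, in that order (R = Rz(yaw) Ry(pitch) Rx(roll)).
In Python, from cell import arm gives the robot as it stands. The module is installed in compiled form; this text tells all that it offers.
- The arm moves only by the tool jog_arm, never from a script. Its argument "targets" is a list of rows, each an object with "xyz": the shift along the tool's x, y, z in m, a list of three; "twist": the turn about the tool's z in rad. A call has 1 to 8 rows; each row is the pose to reach, as a shift and turn from the pose measured when the call began, along the tool's axes at that moment; what a row does not reach only later rows make up. A row lasts 1/12 s, in which the tool goes at most 41.7 mm and 7.16 degrees, less where a joint would pass 70% of its speed; a pose out of reach is approached as far as the arm can. A call with a gripper value outside its range is refused whole. "claw" is the finger opening in m, from 0 to 0.0854, set as the call begins (left out, the last holds). The fingers move at their own pace and stop on an object; "newtons" is the grip in N (left out, the last holds). Time passes only in rows, so rows that repeat a pose let the fingers close. It gives the time, the measured TCP pose, the force and the opening at its end, in the units of the state.
- arm.get_obs(): the state, without advancing time (a new reading comes with each control period).
- arm.capture(name): name is "scene" or "side" or "wrist"; returns the picture (384x512x3 uint8, red, green, blue); there is no depth.
- arm.get_calibration(name): a dict with "intrinsics" (3x3 intrinsics, pixels), "rvec" (rotation vector, rad) and "tvec" (3), from world to camera coordinates, as OpenCV has them. Camera axes: x right, y down, z forward; pixel columns grow to the right and rows downward; lengths in m; the calibration is good to about 2 mm. A picture is of the moment at which its call begins: read the wrist's pose just before it. get_calibration takes no time and is no camera call; for the wrist camera it gives the pose at the moment of the call.
- arm.finish_job(): hands the job in, once; it reports no verdict.
The state is a dict: "time_s": time; "joint_positions": joint angles; "dq": joint speeds; "tau": joint torques, N m; "tcp_pos": TCP position; "orientation": TCP orientation; "force": force on the tool from outside, world axes, zero at the start; "wrist_torque": the same for the moment, N m; "gripper_width": finger opening in m.
Only numpy, scipy, OpenCV 4.12 (cv2) and the standard library are available. Lean on these libraries where they do the work, as an engineer would, in place of code of your own. Each camera call takes 0.05 s, during which the arm holds its last target. There are 200 camera calls.

### The job

Put the loose parts from the gantry service away: the spanner, the deep socket and the angle bracket each go down into the shadow-cut tray whose cut-out has its outline, seated on the floor of the cut-out, with the spanner lying flat and the socket and the bracket standing up. Stand both track rollers, studs up, side by side on the floor of the plain open tray, and let go of everything.

Things in the scene. Friction and masses are not known exactly. Their poses are not given: they have to be found in the camera images.
- spanner_mid (a point): Small steel combination spanner lying flat: 120 mm long, shaft 10 mm wide, heads up to 24 mm wide, 7 mm thick. The point is at mid-length, half-way up; x runs along the shaft to the open jaw, z up. Grip across the shaft here. Either way round is right in its tray.
- socket_mid (a point): Deep steel socket standing upright: a round cylinder 64 mm high, 27 mm across up to 34 mm high, 24 mm above that. The point is on its axis half-way up; z up its axis.
- bracket_grip (a point): Aluminium angle bracket on end, an L from above: legs 60 mm long, 8 mm thick, 56 mm high. The point is mid-thickness in the leg along y, 34 mm above the underside; grip across that leg here (along x). From here that leg spans y -34 to +26, x -4 to +4 mm; the other leg runs from the corner to +x: x -4 to +56, y -34 to -26. z up.
- roller1_stud (a point): One of two identical track rollers: dark steel roller 35 mm across, 18 mm high, flat on the surface, with an upright steel stud 16 mm across on top, 58 mm high in all. The point is on the stud's axis 40 mm above the underside: gripped here, the fingertips stay clear of the roller. z up.
- roller2_stud (a point): One of two identical track rollers: dark steel roller 35 mm across, 18 mm high, flat on the surface, with an upright steel stud 16 mm across on top, 58 mm high in all. The point is on the stud's axis 40 mm above the underside: gripped here, the fingertips stay clear of the roller. z up.
- spanner_bay (a point): Fixed black tray insert, blue floor, 150 (x) by 100 mm (y), 14 mm high, with a dog-bone cut-out 8 mm deep. The point is the centre of tray and cut-out, on its floor 6 mm above the table; x along the cut-out, z up. Cut-out 136 mm long, head pockets 38 mm wide, shaft slot 26 mm wide; at mid-length a finger channel 40 mm wide (x) crosses the whole tray, equally deep.
- socket_bay (a point): Fixed black tray insert, blue floor, 150 (x) by 100 mm (y), 14 mm high, with one round cut-out 44 mm across and 8 mm deep. The point is the centre of tray and cut-out, on its floor 6 mm above the table; z up.
- bracket_bay (a point): Fixed black tray insert, blue floor, 150 (x) by 100 mm (y), 14 mm high, with an L-shaped cut-out 8 mm deep: the bracket's outline plus 8 mm all round (arms 24 wide, 76 long). The point is on its floor, 6 mm above the table, below where the bracket's grip point comes when seated; x, y then agree with the bracket's (only one way round fits). Tray centre at x +26, y -4 mm from it.
- roller_bay (a point): Fixed black tray insert, blue floor, 150 (x) by 100 mm (y), no cut-out: a plain open tray, walls 4 mm thick, 25 mm high over the table. The point is the centre of its inner floor (142 by 92 mm), 6 mm above the table; x along its length, z up. Both rollers fit side by side along x.
There are look-alikes about, which are no part of the job. What is shaped like the part that bears roller_bay but green is not meant. Leave any purple look-alike of the part that bears spanner_mid alone.

How it is judged:
By the outcome, as a careful person would: the job done as asked, in the order asked, and still so for the second after the job is handed in, with the robot touching nothing.
It also fails if it takes over 120 s, if anything falls off the work surface, if the arm or the gripper's body presses on something with over 40 N, if the wrist force passes 120 N, or if a joint passes its speed limit or range.

## Working session

There is one attempt and no reset: what is moved stays moved. The work goes in short steps, Python scripts to look and compute and a tool call to move; the robot and the scene stay as the last step left them, time stands still between calls to the robot, and variables do not carry over. Pictures are saved under pics/ and viewed, about 12 in all and at most 16, crops included, and the job is handed in when it is done.

Besides the shell and the picture viewer there is one more tool, called after "Request:" as name(argument=value, ...) on one line, values as JSON. jog_arm: Moves the arm, as the interface text tells. Its arguments: {"type":"object","properties":{"targets":{"type":"array","items":{"type":"object","properties":{"xyz":{"type":"array","items":{"type":"number"}},"twist":{"type":"number"}}}},"claw":{"type":"number"},"newtons":{"type":"number"}},"required":["targets"]}

```bash
mkdir -p pics; cat > h.py <<'E'
import numpy as np, cv2
from cell import arm
def cal(n):
    c=arm.get_calibration(n); return np.array(c["intrinsics"],float),cv2.Rodrigues(np.array(c["rvec"],float))[0],np.array(c["tvec"],float).ravel()
def ray(c,px,z):
    K,R,t=c; px=np.atleast_2d(np.array(px,float)); d=(R.T@np.linalg.inv(K)@np.c_[px,np.ones(len(px))].T).T
    o=-R.T@t; return o+d*((z-o[2])/d[:,2])[:,None]
def proj(c,P):
    K,R,t=c; p=(K@(R@np.atleast_2d(P).T+t[:,None])).T; return p[:,:2]/p[:,2:]
def snap(n,f=None):
    im=arm.capture(n)[:,:,::-1].copy()
    if f: cv2.imwrite("pics/"+f,im)
    return im
E
python3 - <<'E'
from h import *
a=snap("scene","scene0.png"); b=snap("side","side0.png");w=snap("wrist","wrist0.png")
for n in("scene","side","wrist"):
    c=cal(n); print(n,c[0].round(1).tolist(),(-c[1].T@c[2]).round(3),c[1].round(2).tolist())
print(arm.get_obs())
E
```

```text
scene [[352.5, 0.0, 257.4], [0.0, 352.5, 191.9], [0.0, 0.0, 1.0]] [1.131 0.586 0.74 ] [[-0.66, 0.75, -0.0], [0.45, 0.39, -0.8], [-0.6, -0.53, -0.6]]
side [[437.4, 0.0, 255.3], [0.0, 437.4, 188.5], [0.0, 0.0, 1.0]] [ 0.423 -0.849  0.819] [[1.0, -0.01, 0.02], [0.01, -0.66, -0.75], [0.02, 0.75, -0.66]]
wrist [[321.2, 0.0, 255.0], [0.0, 321.2, 193.4], [0.0, 0.0, 1.0]] [0.137 0.511 0.373] [[0.39, 0.92, -0.0], [0.88, -0.38, 0.29], [0.27, -0.12, -0.96]]
{'time_s': 0.15, 'joint_positions': array([ 6.68627877e+01,  1.49284255e+01, -7.96765898e+00,  6.71887095e+01,
       -1.49818938e-03,  8.99995056e+01]), 'dq': array([ 0.00662247, -0.11017791,  0.2396839 ,  0.06865409, -0.11109764,
        0.00358964]), 'tau': array([ 1.94740178e-04, -4.06006157e+01,  2.54166323e+01,  1.27233990e-02,
       -1.53552998e-05,  2.55394212e-07]), 'tcp_pos': array([0.2061012 , 0.4823079 , 0.23065126]), 'orientation': array([1.79998503e+02, 8.47939535e-02, 6.68632821e+01]), 'force': array([-0.45506256, -0.07178165,  0.17708852]), 'wrist_torque': array([0.01930999, 0.00343111, 0.01496438]), 'gripper_width': 0.08553316847384465}
```

View pics/scene0.png

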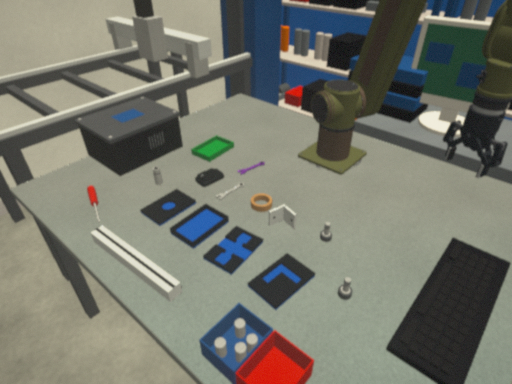

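View pics/side0.png

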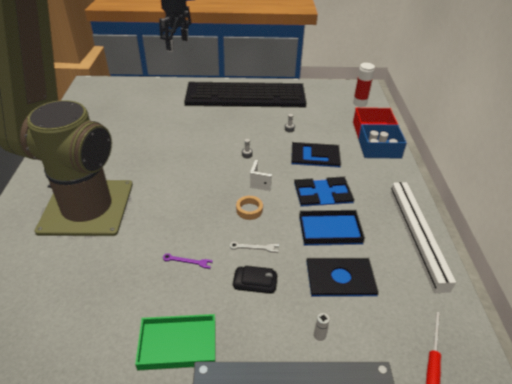

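The scene view has the grey spanner at (230,190), with a purple look-alike at (252,168). The socket is at (157,176), the bracket at (283,215) and the rollers at (326,232) and (345,288). The trays are socket (168,206), plain blue (200,225), dog-bone (234,248) and L (281,280), with a green decoy at (213,148). The side view agrees: spanner (255,246), purple (188,261), socket (322,323), bracket (261,177), rollers (247,149) and (289,122).

```bash
python3 - <<'E'
from h import *
c=cal("side"); s=cal("scene")
P={"spanner":((255,246),(230,190),.004),"socketTop":((322,316),(157,170),.064),"brk":((257,170),(283,212),.05),"r1":((247,143),(327,225),.055),"r2":((290,117),(346,281),.055),"socketbay":((342,276),(168,206),.006),"plain":((331,227),(200,224),.006),"spbay":((323,190),(234,248),.006),"brkbay":((316,154),(281,278),.006)}
for k,(a,b,z) in P.items(): print(k,ray(c,a,z)[0].round(3),ray(s,b,z)[0].round(3))
im=cv2.imread("pics/side0.png")
cv2.imwrite("pics/sidecrop.png",cv2.resize(im[100:345,140:400],None,fx=3,fy=2.4,interpolation=cv2.INTER_CUBIC)[:600,:800])
E
```

```text
spanner [ 0.447 -0.137  0.004] [ 0.445 -0.141  0.004]
socketTop [ 0.576 -0.37   0.064] [ 0.584 -0.358  0.064]
brk [0.455 0.102 0.05 ] [0.463 0.105 0.05 ]
r1 [0.426 0.224 0.055] [0.431 0.24  0.055]
r2 [0.566 0.372 0.055] [0.573 0.382 0.055]
socketbay [ 0.647 -0.229  0.006] [ 0.644 -0.232  0.006]
plain [ 0.643 -0.074  0.006] [ 0.634 -0.085  0.006]
spbay [0.641 0.07  0.006] [0.639 0.066 0.006]
brkbay [0.641 0.238 0.006] [0.636 0.234 0.006]
```

View pics/sidecrop.png

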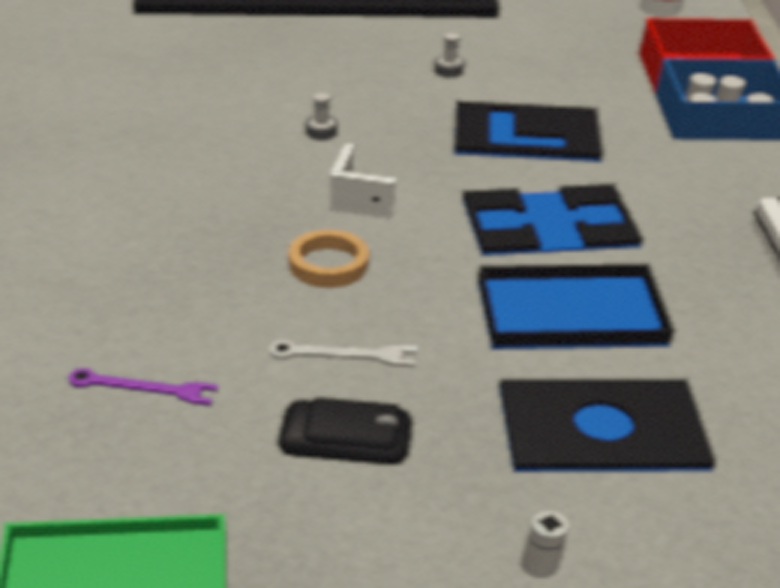

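Request:
jog_arm(targets=[{"xyz":[-0.34,0.432,-0.12],"twist":-0.404},{"xyz":[-0.34,0.432,-0.12],"twist":-0.404},{"xyz":[-0.34,0.432,-0.12],"twist":-0.404},{"xyz":[-0.34,0.432,-0.12],"twist":-0.404},{"xyz":[-0.34,0.432,-0.12],"twist":-0.404},{"xyz":[-0.34,0.432,-0.12],"twist":-0.404},{"xyz":[-0.34,0.432,-0.12],"twist":-0.404},{"xyz":[-0.34,0.432,-0.12],"twist":-0.404}])

```text
time_s: 0.82
tcp_pos: [0.3593, 0.2013, 0.3011]
orientation: [-180.0, 0.1, 90.0]
force: [0.6, 0.3, 0.3]
gripper_width: 0.0854
```

```bash
cat > go.py <<'E'
import sys
from h import *
from scipy.spatial.transform import Rotation as Ro
# go.py x y z yaw : tool-frame shift, twist
def go(x,y,z,yaw):
    o=arm.get_obs(); R=Ro.from_euler("xyz",o["orientation"],degrees=True)
    d=R.inv().apply(np.array([x,y,z])-o["tcp_pos"]); t=(o["orientation"][2]-yaw+180)%360-180
    print("shift",d.round(4).tolist(),"twist",round(np.radians(t),4),"tcp",o["tcp_pos"].round(4),"rpy",o["orientation"].round(2),"F",o["force"].round(1),"w",round(o["gripper_width"],4),"t",round(o["time_s"],2),"j6",o["joint_positions"][5].round(1))
if __name__=="__main__": go(*map(float,sys.argv[1:5]))
E
python3 go.py 0.47 0 0.35 90
```

```text
shift [-0.2014, 0.1105, -0.0487] twist 0.0007 tcp [0.3593 0.2013 0.3011] rpy [-1.7997e+02  8.0000e-02  9.0040e+01] F [0.6 0.3 0.3] w 0.0854 t 0.82 j6 29.3
```

Request:
jog_arm(targets=[{"xyz":[-0.2,0.11,-0.05]},{"xyz":[-0.2,0.11,-0.05]},{"xyz":[-0.2,0.11,-0.05]},{"xyz":[-0.2,0.11,-0.05]},{"xyz":[-0.2,0.11,-0.05]},{"xyz":[-0.2,0.11,-0.05]},{"xyz":[-0.2,0.11,-0.05]},{"xyz":[-0.2,0.11,-0.05]}])

```text
schema error: expected keys xyz, twist
```

```bash
python3 - <<'E'
from h import *
c=cal("wrist"); im=snap("wrist","w1.png"); np.savez("w1.npz",K=c[0],R=c[1],t=c[2])
hsv=cv2.cvtColor(im,cv2.COLOR_BGR2HSV)
m=cv2.inRange(hsv,(100,120,60),(125,255,255))
for q in cv2.findContours(m,0,2)[0]:
    if cv2.contourArea(q)>150:
        M=cv2.moments(q); p=(M["m10"]/M["m00"],M["m01"]/M["m00"])
        (cx,cy),(w,h),a=cv2.minAreaRect(ray(c,q[:,0],.006)[:,:2].astype(np.float32))
        print(np.round(p,1),ray(c,p,.006)[0,:2].round(4),"rect",round(cx,4),round(cy,4),round(w,4),round(h,4),round(a,1))
for n in((.446,-.139,.004),(.576,-.366,.064),(.46,.104,.05),(.43,.232,.055),(.57,.377,.055)): print(proj(c,n).round())
E
```

```text
[269.6 320.2] [0.6328 0.2242] rect 0.6438 0.2349 0.0804 0.0744 84.8
[ 64.6 302.7] [ 0.6001 -0.1025] rect 0.6042 -0.0897 0.043 0.0846 2.5
[172.  326.4] [0.645 0.065] rect 0.6485 0.0674 0.0904 0.1312 62.7
[[ 22. 211.]]
[[-150.  313.]]
[[183. 233.]]
[[279. 213.]]
[[380. 306.]]
```

View pics/w1.png

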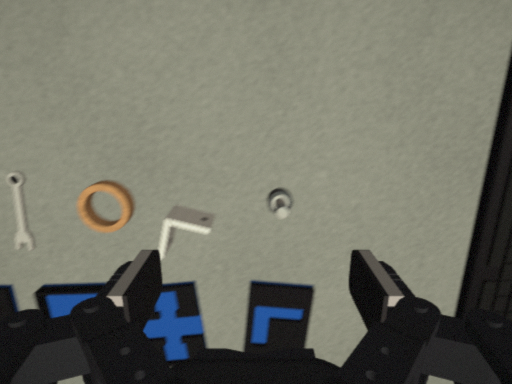

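The wrist view shows the spanner at the left from (15,179) to (23,242), the bracket at (185,222), the nearer roller at (280,205) and the L bay at (275,320). The gripper hides the rows below about 280. I go above the spanner next; its only look-alike is the purple one, which isn't in view here.

Request:
jog_arm(targets=[{"xyz":[-0.34,0.071,0.1],"twist":0},{"xyz":[-0.34,0.071,0.1],"twist":0},{"xyz":[-0.34,0.071,0.1],"twist":0},{"xyz":[-0.34,0.071,0.1],"twist":0},{"xyz":[-0.34,0.071,0.1],"twist":0},{"xyz":[-0.34,0.071,0.1],"twist":0},{"xyz":[-0.34,0.071,0.1],"twist":0},{"xyz":[-0.34,0.071,0.1],"twist":0}])

```text
time_s: 1.53
tcp_pos: [0.4248, -0.1137, 0.2139]
orientation: [179.7, 0.3, 89.5]
force: [1.5, 0.2, 1.4]
gripper_width: 0.0853
```

```bash
python3 go.py 0.43 -0.139 0.2 90
```

```text
shift [-0.0251, 0.0053, 0.014] twist -0.0082 tcp [ 0.4248 -0.1137  0.2139] rpy [179.71   0.34  89.53] F [1.5 0.2 1.4] w 0.0853 t 1.53 j6 -14.3
```

Request:
jog_arm(targets=[{"xyz":[-0.025,0.005,0.014],"twist":-0.008},{"xyz":[-0.025,0.005,0.014],"twist":-0.008},{"xyz":[-0.025,0.005,0.014],"twist":-0.008},{"xyz":[-0.025,0.005,0.014],"twist":-0.008}])

```text
time_s: 1.87
tcp_pos: [0.4293, -0.1384, 0.1998]
orientation: [179.8, 0.3, 90.0]
force: [-0.2, 0.3, -0.7]
gripper_width: 0.0856
```

```bash
python3 - <<'E'
from h import *
c=cal("wrist"); im=snap("wrist","w2.png")
hsv=cv2.cvtColor(im,cv2.COLOR_BGR2HSV)
g=im.min(2); m=((g>165)&(np.arange(384)[:,None]<290)).astype(np.uint8)*255
print(np.percentile(g,[5,50,90,95,98]))
for q in cv2.findContours(m,0,2)[0]:
    if cv2.contourArea(q)>100:
        P=ray(c,q[:,0],.007)[:,:2].astype(np.float32)
        print(cv2.boundingRect(q),[np.round(v,4) for v in cv2.minAreaRect(P)])
E
python3 go.py .446 -.139 .1 90
```

```text
[ 20. 136. 145. 147. 149.]
(472, 186, 40, 58) [array([0.4844, 0.124 ]), array([0.0174, 0.0698]), np.float64(75.6883)]
(243, 127, 28, 107) [array([ 0.4451, -0.1392]), array([0.023 , 0.1182]), np.float64(86.1537)]
shift [-0.0004, 0.016, 0.1002] twist 0.0005 tcp [ 0.4296 -0.1381  0.2002] rpy [179.73   0.31  90.03] F [ 0.3 -0.   0.4] w 0.0855 t 1.92 j6 -17.7
```

View pics/w2.png

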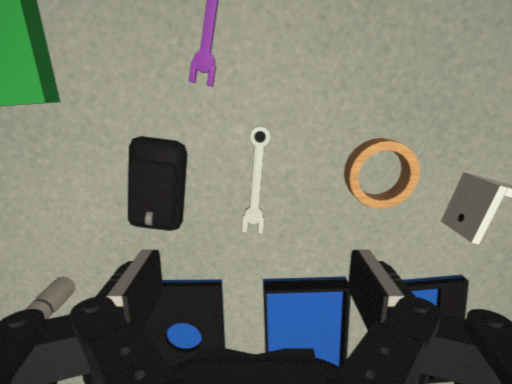

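The spanner is clear at (257,180), the purple one is above it at (205,60), and there are no obstacles beside the grasp. Measured 118 × 23 mm at (0.445, −0.139), yaw −3.9°, which fits the description.

Request:
jog_arm(targets=[{"xyz":[-0.001,0.0155,0.05],"twist":0.068},{"xyz":[-0.001,0.0155,0.09],"twist":0.068},{"xyz":[-0.001,0.0155,0.13],"twist":0.068},{"xyz":[-0.001,0.0155,0.165],"twist":0.068},{"xyz":[-0.001,0.0155,0.185],"twist":0.068},{"xyz":[-0.001,0.0155,0.195],"twist":0.068},{"xyz":[-0.001,0.0155,0.196],"twist":0.068},{"xyz":[-0.001,0.0155,0.196],"twist":0.068}], claw=0.05, newtons=40)

```text
time_s: 2.58
tcp_pos: [0.446, -0.1389, 0.0044]
orientation: [179.7, 0.3, 86.3]
force: [-0.9, 0.2, 0.5]
gripper_width: 0.0499
```

```bash
python3 go.py .4451 -.1392 .004 86.15
```

```text
shift [-0.0003, -0.0009, 0.0004] twist 0.0018 tcp [ 0.446  -0.1389  0.0044] rpy [179.74   0.28  86.25] F [-0.9  0.2  0.5] w 0.0499 t 2.58 j6 -13.4
```

Close, then lift.

Request:
jog_arm(targets=[{"xyz":[0,0,0],"twist":0},{"xyz":[0,0,0],"twist":0},{"xyz":[0,0,0],"twist":0},{"xyz":[0,0,0],"twist":0},{"xyz":[0,0,0],"twist":0},{"xyz":[0,0,0],"twist":0},{"xyz":[0,0,0],"twist":0},{"xyz":[0,0,0],"twist":0}], claw=0.0, newtons=60)

```text
time_s: 3.25
tcp_pos: [0.4473, -0.1391, 0.0057]
orientation: [179.6, 0.3, 86.2]
force: [-0.5, 0.9, 6.4]
gripper_width: 0.0056
```

Request:
jog_arm(targets=[{"xyz":[0,0,-0.02],"twist":0},{"xyz":[0,0,-0.05],"twist":0},{"xyz":[0,0,-0.09],"twist":0},{"xyz":[0,0,-0.13],"twist":0},{"xyz":[0,0,-0.15],"twist":0},{"xyz":[0,0,-0.15],"twist":0}])

```text
time_s: 3.75
tcp_pos: [0.45, -0.1396, 0.1614]
orientation: [179.0, 0.4, 86.2]
force: [0.7, -0.7, 0.3]
gripper_width: 0.0054
```

```bash
python3 go.py .64 .068 .17 90
```

```text
shift [0.2196, 0.1761, -0.007] twist -0.0658 tcp [ 0.45   -0.1396  0.1614] rpy [178.95   0.42  86.23] F [ 0.7 -0.7  0.3] w 0.0054 t 3.75 j6 -13.4
```

```bash
python3 - <<'E'
from h import *
w=snap("wrist");s=snap("side")
cv2.imwrite("pics/g1.png",np.hstack([w,cv2.resize(s[120:300,190:360],(363,384))])[:, :800])
E
```

```text
(no output)
```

View pics/g1.png

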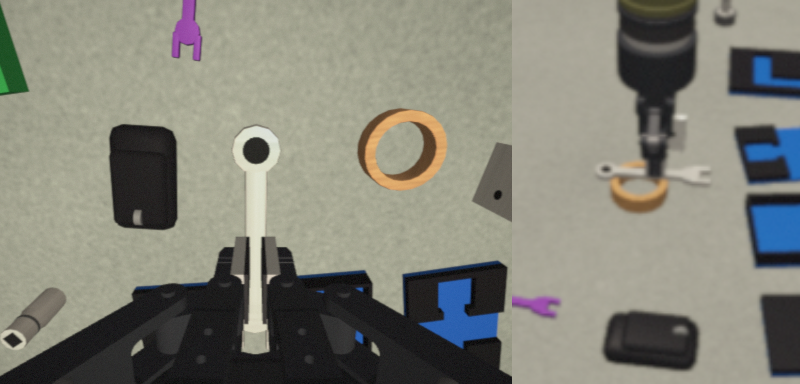

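The spanner is held square across the shaft and level, with the ring at (256,150). Next I go to where both the dog-bone and plain trays are in view.

Request:
jog_arm(targets=[{"xyz":[0.133,0.201,-0.09],"twist":-0.066},{"xyz":[0.133,0.201,-0.09],"twist":-0.066},{"xyz":[0.133,0.201,-0.09],"twist":-0.066},{"xyz":[0.133,0.201,-0.09],"twist":-0.066},{"xyz":[0.133,0.201,-0.09],"twist":-0.066},{"xyz":[0.133,0.201,-0.09],"twist":-0.066},{"xyz":[0.133,0.201,-0.09],"twist":-0.066},{"xyz":[0.133,0.201,-0.09],"twist":-0.066}])

```text
time_s: 4.52
tcp_pos: [0.6575, -0.0167, 0.2459]
orientation: [179.5, 0.3, 90.2]
force: [-0.1, -0.1, -0.7]
gripper_width: 0.0056
```

```bash
cat > trays.py <<'E'
from h import *
def trays(name):
    c=cal("wrist"); im=snap("wrist",name)
    hsv=cv2.cvtColor(im,cv2.COLOR_BGR2HSV)
    m=cv2.inRange(hsv,(100,120,60),(125,255,255))
    for q in cv2.findContours(m,0,2)[0]:
        if cv2.contourArea(q)>150:
            P=ray(c,q[:,0],.006)[:,:2].astype(np.float32); x,y,w,h=cv2.boundingRect(q)
            M=cv2.moments(P*1000); print((x,y,w,h),"rect",[np.round(v,4) for v in cv2.minAreaRect(P)],"cent",round(M["m10"]/M["m00"],1),round(M["m01"]/M["m00"],1),"min",P.min(0),"max",P.max(0))
    return c,im
E
python3 -c "
from trays import *
trays('t1.png')"
python3 go.py .64 .068 .1 90
```

```text
(441, 257, 71, 105) rect [array([0.8752, 0.2946]), array([0.1987, 0.0908]), np.float64(13.5987)] cent 875.9 297.6 min [0.7885942  0.22808167] max [0.9613726  0.36208373]
(59, 128, 37, 38) rect [array([ 0.6446, -0.2317]), array([0.0445, 0.0425]), np.float64(40.6552)] cent 644.2 -231.7 min [ 0.622109   -0.25303513] max [ 0.6664586  -0.21022734]
(436, 108, 76, 67) rect [array([0.639 , 0.2398]), array([0.0729, 0.0777]), np.float64(84.6231)] cent 626.6 231.0 min [0.59818065 0.20053957] max [0.67598784 0.27860865]
(284, 83, 85, 118) rect [array([0.6412, 0.0659]), array([0.137 , 0.0987]), np.float64(6.1845)] cent 641.4 66.7 min [0.5714102 0.0153794] max [0.7101364  0.11703734]
(158, 80, 87, 123) rect [array([ 0.6406, -0.0796]), array([0.1437, 0.0927]), np.float64(1.9269)] cent 640.3 -81.4 min [ 0.5684952  -0.12814556] max [ 0.71355826 -0.03209565]
shift [0.0868, -0.016, 0.1448] twist 0.0017 tcp [ 0.6553 -0.0178  0.2454] rpy [179.65   0.36  90.1 ] F [-0.7 -1.2 -1. ] w 0.0057 t 4.57 j6 -1.5
```

View pics/t1.png

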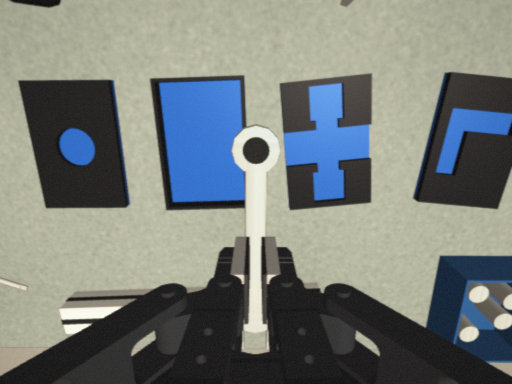

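```bash
python3 - <<'E'
from h import *
c=cal("wrist"); im=cv2.imread("pics/t1.png")
m=cv2.inRange(cv2.cvtColor(im,cv2.COLOR_BGR2HSV),(100,120,60),(125,255,255))
q=max([q for q in cv2.findContours(m[:, 275:380],0,1)[0]],key=cv2.contourArea)[:,0]+[275,0]
P=ray(c,q,.006)[:,:2]-[.6412,.0659]
for lo,hi,ax in((.045,.062,0),(-.062,-.045,0)):
    s=P[(P[:,0]>lo)&(P[:,0]<hi)]; print("pocket",lo,s[:,1].max(),s[:,1].min(),(s[:,1].max()+s[:,1].min())/2, np.median(s[s[:,1]>0][:,1])+np.median(s[s[:,1]<0][:,1]))
for lo,hi in((.032,.048),(-.048,-.032)):
    s=P[(P[:,1]>lo)&(P[:,1]<hi)]; print("chan",lo,np.median(s[s[:,0]>0][:,0]),np.median(s[s[:,0]<0][:,0]))
E
```

```text
pocket 0.045 0.02525604082598089 -0.01426708364464345 0.005494478590668719 0.011304910460434373
pocket -0.062 0.013956188772956624 -0.024696271829700175 -0.005370041528371776 -0.010998497075513737
chan 0.032 0.012558532144318457 -0.022347897055232324
chan -0.048 0.021333449461435783 -0.018134731364106593
```

Request:
jog_arm(targets=[{"xyz":[0.084,-0.0135,0.04],"twist":-0.103},{"xyz":[0.084,-0.0135,0.08],"twist":-0.103},{"xyz":[0.084,-0.0135,0.12],"twist":-0.103},{"xyz":[0.084,-0.0135,0.17],"twist":-0.103},{"xyz":[0.084,-0.0135,0.19],"twist":-0.103},{"xyz":[0.084,-0.0135,0.195],"twist":-0.103},{"xyz":[0.084,-0.0135,0.195],"twist":-0.103}])

```text
time_s: 5.15
tcp_pos: [0.6341, 0.0635, 0.0419]
orientation: [-179.3, 0.4, 96.0]
force: [-0.9, -0.4, -2.1]
gripper_width: 0.0054
```

```bash
python3 go.py .642 .066 .012 96; python3 -c "
from h import *
w=snap('wrist');cv2.imwrite('pics/s1.png',w[60:384,100:420])"
```

```text
shift [0.0019, 0.0085, 0.0298] twist -0.0004 tcp [0.6341 0.0635 0.0419] rpy [-179.35    0.4    95.98] F [-0.9 -0.4 -2.1] w 0.0054 t 5.15 j6 -0.0
```

View pics/s1.png

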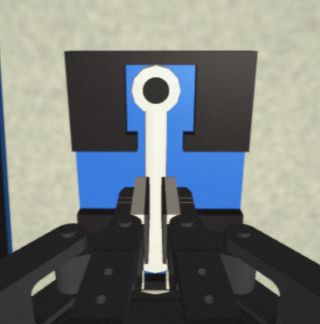

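The spanner sits over the dog-bone with the ring in the pocket outline and about 2 mm to correct to the right, which matches the remaining shift. Lowering.

Request:
jog_arm(targets=[{"xyz":[0.0022,0.0085,0.01],"twist":0},{"xyz":[0.0022,0.0085,0.01],"twist":0},{"xyz":[0.0022,0.0085,0.02],"twist":0},{"xyz":[0.0022,0.0085,0.025],"twist":0},{"xyz":[0.0022,0.0085,0.0285],"twist":0},{"xyz":[0.0022,0.0085,0.0295],"twist":0},{"xyz":[0.0022,0.0085,0.0295],"twist":0}])

```text
time_s: 5.78
tcp_pos: [0.6449, 0.0664, 0.0158]
orientation: [-179.6, 0.4, 96.0]
force: [-0.2, -0.3, -0.2]
gripper_width: 0.0056
```

```bash
python3 go.py .642 .066 .012 96
```

```text
shift [-0.0, -0.0029, 0.0038] twist -0.0008 tcp [0.6449 0.0664 0.0158] rpy [-179.65    0.41   95.95] F [-0.2 -0.3 -0.2] w 0.0056 t 5.78 j6 0.1
```

Request:
jog_arm(targets=[{"xyz":[0,-0.003,0.003],"twist":0},{"xyz":[0,-0.003,0.004],"twist":0},{"xyz":[0,-0.003,0.004],"twist":0},{"xyz":[0,-0.003,0.004],"twist":0}])

```text
time_s: 6.12
tcp_pos: [0.6418, 0.066, 0.012]
orientation: [-179.6, 0.4, 96.0]
force: [-1.3, 0.1, -0.9]
gripper_width: 0.0056
```

```bash
python3 go.py .642 .066 .012 96
```

```text
shift [-0.0001, 0.0002, -0.0] twist -0.0008 tcp [0.6418 0.066  0.012 ] rpy [-179.65    0.41   95.95] F [-1.3  0.1 -0.9] w 0.0056 t 6.12 j6 0.1
```

Request:
jog_arm(targets=[{"xyz":[0,0,0],"twist":0},{"xyz":[0,0,0],"twist":0},{"xyz":[0,0,0],"twist":0},{"xyz":[0,0,0],"twist":0}], claw=0.04)

```text
time_s: 6.45
tcp_pos: [0.6419, 0.0661, 0.0121]
orientation: [-179.7, 0.4, 96.0]
force: [-0.0, -0.1, -0.1]
gripper_width: 0.0399
```

Request:
jog_arm(targets=[{"xyz":[0,0,-0.02],"twist":0},{"xyz":[0,0,-0.06],"twist":0},{"xyz":[0,0,-0.1],"twist":0},{"xyz":[0,0,-0.14],"twist":0},{"xyz":[0,0,-0.18],"twist":0},{"xyz":[0,0,-0.2],"twist":0},{"xyz":[0,0,-0.2],"twist":0},{"xyz":[0,0,-0.2],"twist":0}], claw=0.085)

```text
time_s: 7.12
tcp_pos: [0.6441, 0.0677, 0.2139]
orientation: [-179.9, 0.4, 96.0]
force: [0.9, -0.6, -1.4]
gripper_width: 0.0849
```

```bash
python3 - <<'E'
from trays import *
c,im=trays("t2.png")
cv2.imwrite("pics/t2c.png",cv2.resize(im[60:270,100:500],(800,420)))
E
python3 go.py .576 -.366 .25 90
```

```text
(416, 296, 49, 23) rect [array([0.7974, 0.3207]), array([0.0718, 0.0201]), np.float64(60.782)] cent 799.8 325.2 min [0.7873959  0.28443483] max [0.81424004 0.35324466]
(369, 138, 85, 69) rect [array([0.6393, 0.2393]), array([0.0745, 0.0767]), np.float64(84.9805)] cent 627.2 230.2 min [0.5981286  0.19937696] max [0.67562896 0.2792964 ]
(211, 99, 91, 122) rect [array([0.6406, 0.0662]), array([0.1359, 0.0988]), np.float64(6.0358)] cent 641.2 66.2 min [0.57206666 0.01566037] max [0.7101922  0.11681268]
(76, 78, 88, 135) rect [array([ 0.6407, -0.0814]), array([0.1435, 0.0885]), np.float64(2.006)] cent 640.7 -81.4 min [ 0.56771547 -0.12763022] max [ 0.71380234 -0.03503337]
(24, 70, 17, 136) rect [array([ 0.6427, -0.1782]), array([0.1471, 0.0034]), np.float64(0.5427)] cent 641.1 -178.2 min [ 0.5691529  -0.18045811] max [ 0.7162351  -0.17601143]
shift [-0.4246, -0.1117, -0.0345] twist 0.104 tcp [0.6428 0.0676 0.2119] rpy [-179.67    0.41   95.96] F [ 0.8  0.1 -0.8] w 0.0852 t 7.17 j6 0.3
```

View pics/t2c.png

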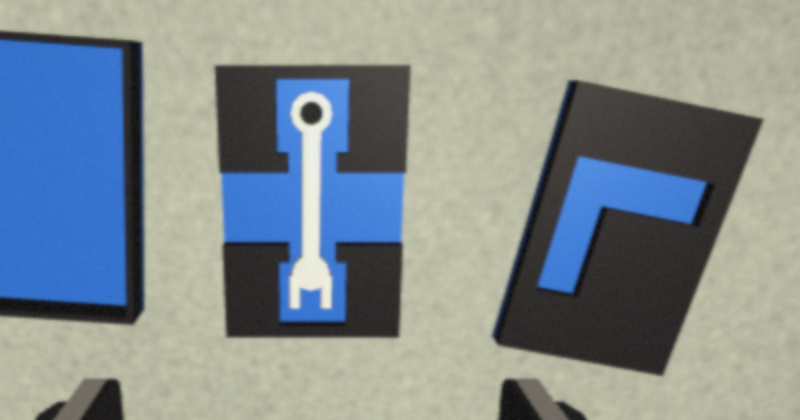

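The spanner lies flat and centred in the dog-bone, with its ring at (312,112) and its jaw at (311,285) in the crop. The L bay has yaw of about −5°. The socket is next.

Request:
jog_arm(targets=[{"xyz":[-0.42,-0.112,0.0],"twist":0.104},{"xyz":[-0.42,-0.112,0.0],"twist":0.104},{"xyz":[-0.42,-0.112,0.0],"twist":0.104},{"xyz":[-0.42,-0.112,0.0],"twist":0.104},{"xyz":[-0.42,-0.112,0.0],"twist":0.104},{"xyz":[-0.42,-0.112,0.0],"twist":0.104},{"xyz":[-0.42,-0.112,0.0],"twist":0.104},{"xyz":[-0.42,-0.112,0.0],"twist":0.104}])

```text
time_s: 7.83
tcp_pos: [0.5889, -0.263, 0.212]
orientation: [-179.5, 0.3, 90.0]
force: [1.0, -0.1, 0.1]
gripper_width: 0.0847
```

```bash
python3 go.py .57 -.366 .2 90
```

```text
shift [-0.103, -0.0188, 0.0128] twist 0.0 tcp [ 0.5889 -0.263   0.212 ] rpy [-179.48    0.33   90.  ] F [ 1.  -0.1  0.1] w 0.0847 t 7.83 j6 -23.8
```

Request:
jog_arm(targets=[{"xyz":[-0.103,-0.019,0.012],"twist":0},{"xyz":[-0.103,-0.019,0.012],"twist":0},{"xyz":[-0.103,-0.019,0.012],"twist":0},{"xyz":[-0.103,-0.019,0.012],"twist":0},{"xyz":[-0.103,-0.019,0.012],"twist":0},{"xyz":[-0.103,-0.019,0.012],"twist":0}])

```text
time_s: 8.33
tcp_pos: [0.5689, -0.3651, 0.1987]
orientation: [-179.3, 0.2, 90.0]
force: [0.2, 0.0, 0.4]
gripper_width: 0.0851
```

```bash
python3 - <<'E'
from h import *
c=cal("wrist"); im=snap("wrist","k1.png"); print((-c[1].T@c[2]).round(3), proj(c,[[.576,-.366,.064],[.576,-.366,0]]).round(1))
cv2.imwrite("pics/k1c.png",cv2.resize(im[60:290,160:380],(660,690))[:600])
E
python3 go.py .576 -.366 .1 90
```

```text
[ 0.496 -0.365  0.342] [[255.1 192.3]
 [255.2 176. ]]
shift [-0.001, 0.0077, 0.0994] twist 0.001 tcp [ 0.5694 -0.3646  0.1994] rpy [-179.36    0.22   90.06] F [ 0.8 -0.4 -0.1] w 0.0848 t 8.38 j6 -32.4
```

View pics/k1c.png

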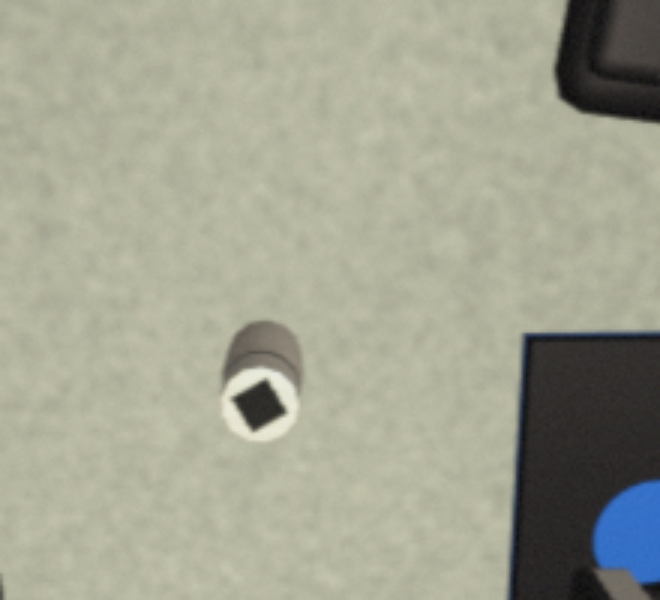

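The socket stands with its top rim centred at crop (260,404), i.e. image (246.7,194.7).

```bash
python3 -c "
from h import *
print(ray(cal('wrist'),(246.7,194.7),.064).round(4))
from go import go
p=ray(cal('wrist'),(246.7,194.7),.064)[0]; go(p[0],p[1],.034,90)"
```

```text
[[ 0.5791 -0.3732  0.064 ]]
shift [-0.008, 0.0115, 0.1654] twist 0.001 tcp [ 0.5694 -0.3646  0.1994] rpy [-179.36    0.22   90.06] F [ 0.8 -0.4 -0.1] w 0.0848 t 8.38 j6 -32.4
```

Request:
jog_arm(targets=[{"xyz":[-0.008,0.01,0.03],"twist":0},{"xyz":[-0.008,0.01,0.07],"twist":0},{"xyz":[-0.008,0.01,0.11],"twist":0},{"xyz":[-0.008,0.01,0.14],"twist":0},{"xyz":[-0.008,0.01,0.16],"twist":0},{"xyz":[-0.008,0.01,0.165],"twist":0},{"xyz":[-0.008,0.01,0.165],"twist":0},{"xyz":[-0.008,0.01,0.165],"twist":0}], claw=0.06)

```text
time_s: 9.05
tcp_pos: [0.5787, -0.3726, 0.0355]
orientation: [-179.4, 0.3, 90.1]
force: [0.7, -0.3, -0.9]
gripper_width: 0.06
```

Request:
jog_arm(targets=[{"xyz":[0,0,0],"twist":0},{"xyz":[0,0,0],"twist":0},{"xyz":[0,0,0],"twist":0},{"xyz":[0,0,0],"twist":0},{"xyz":[0,0,0],"twist":0},{"xyz":[0,0,0],"twist":0},{"xyz":[0,0,0],"twist":0},{"xyz":[0,0,0],"twist":0}], claw=0.0, newtons=50)

```text
time_s: 9.72
tcp_pos: [0.58, -0.3735, 0.0378]
orientation: [-179.6, 0.4, 90.1]
force: [-0.7, 0.4, 6.6]
gripper_width: 0.0219
```

Request:
jog_arm(targets=[{"xyz":[0,0,-0.02],"twist":0},{"xyz":[0,0,-0.05],"twist":0},{"xyz":[0,0,-0.08],"twist":0},{"xyz":[0,0,-0.1],"twist":0},{"xyz":[0,0,-0.1],"twist":0}])

```text
time_s: 10.13
tcp_pos: [0.5834, -0.3748, 0.1437]
orientation: [179.9, 0.7, 90.1]
force: [1.2, -1.0, -1.2]
gripper_width: 0.0221
```

```bash
python3 go.py .645 -.232 .134 90; python3 -c "
from h import *
w=snap('wrist');cv2.imwrite('pics/k2.png',w[:,60:452])"
```

```text
shift [0.1427, 0.0618, 0.0082] twist 0.0021 tcp [ 0.5834 -0.3748  0.1437] rpy [179.9    0.66  90.12] F [ 1.2 -1.  -1.2] w 0.0221 t 10.13 j6 -32.6
```

View pics/k2.png

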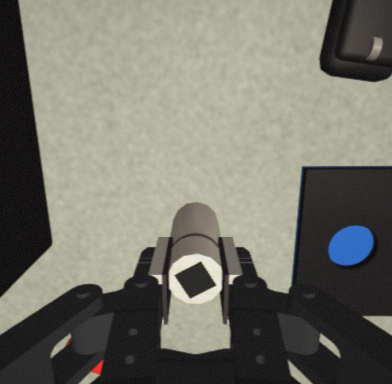

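The socket is held upright, and its bay is at (350,245) in this crop. Carrying it over.

Request:
jog_arm(targets=[{"xyz":[0.04,0.02,0],"twist":0},{"xyz":[0.08,0.04,0],"twist":0},{"xyz":[0.115,0.055,0.02],"twist":0},{"xyz":[0.144,0.062,0.05],"twist":0},{"xyz":[0.144,0.062,0.07],"twist":0},{"xyz":[0.144,0.062,0.075],"twist":0},{"xyz":[0.144,0.062,0.075],"twist":0},{"xyz":[0.144,0.062,0.075],"twist":0}])

```text
time_s: 10.85
tcp_pos: [0.6432, -0.2315, 0.064]
orientation: [-179.8, 0.6, 90.1]
force: [-0.6, 0.6, -0.4]
gripper_width: 0.022
```

```bash
python3 go.py .645 -.231 .0445 90
```

```text
shift [0.0007, 0.0018, 0.0194] twist 0.0011 tcp [ 0.6432 -0.2315  0.064 ] rpy [-179.83    0.55   90.06] F [-0.6  0.6 -0.4] w 0.022 t 10.85 j6 -19.6
```

Request:
jog_arm(targets=[{"xyz":[0.001,0.002,0.006],"twist":0},{"xyz":[0.001,0.002,0.012],"twist":0},{"xyz":[0.001,0.002,0.016],"twist":0},{"xyz":[0.001,0.002,0.019],"twist":0},{"xyz":[0.001,0.002,0.0195],"twist":0},{"xyz":[0.001,0.002,0.0195],"twist":0},{"xyz":[0.001,0.002,0.0195],"twist":0}])

```text
time_s: 11.43
tcp_pos: [0.6452, -0.2308, 0.0446]
orientation: [-179.8, 0.6, 90.1]
force: [0.0, 0.9, -0.8]
gripper_width: 0.0218
```

```bash
python3 go.py .645 -.231 .0438 90
```

```text
shift [-0.0002, -0.0002, 0.0008] twist 0.001 tcp [ 0.6452 -0.2308  0.0446] rpy [-179.85    0.56   90.05] F [ 0.   0.9 -0.8] w 0.0218 t 11.43 j6 -19.5
```

Request:
jog_arm(targets=[{"xyz":[0,0,0.001],"twist":0},{"xyz":[0,0,0.001],"twist":0},{"xyz":[0,0,0.001],"twist":0}])

```text
time_s: 11.68
tcp_pos: [0.6455, -0.2309, 0.044]
orientation: [-179.9, 0.6, 90.1]
force: [-0.1, 0.4, -0.6]
gripper_width: 0.0216
```

Request:
jog_arm(targets=[{"xyz":[0,0,0],"twist":0},{"xyz":[0,0,0],"twist":0},{"xyz":[0,0,0],"twist":0},{"xyz":[0,0,0],"twist":0},{"xyz":[0,0,0],"twist":0}], claw=0.06)

```text
time_s: 12.1
tcp_pos: [0.6456, -0.2309, 0.0441]
orientation: [-179.9, 0.6, 90.1]
force: [-0.1, 0.5, -0.3]
gripper_width: 0.0595
```

Request:
jog_arm(targets=[{"xyz":[0,0,-0.02],"twist":0},{"xyz":[0,0,-0.06],"twist":0},{"xyz":[0,0,-0.1],"twist":0},{"xyz":[0,0,-0.14],"twist":0},{"xyz":[0,0,-0.17],"twist":0},{"xyz":[0,0,-0.17],"twist":0},{"xyz":[0,0,-0.17],"twist":0}], claw=0.085)

```text
time_s: 12.68
tcp_pos: [0.6476, -0.2298, 0.2172]
orientation: [179.8, 0.7, 90.1]
force: [0.7, -0.4, -0.1]
gripper_width: 0.0848
```

```bash
python3 - <<'E'
from h import *
c=cal("wrist"); im=snap("wrist","k3.png")
cv2.imwrite("pics/k3c.png",cv2.resize(im[60:280,150:380],(575,550)))
E
python3 go.py .46 .1 .21 0
```

```text
shift [0.3296, -0.1859, 0.0013] twist 1.5718 tcp [ 0.6463 -0.2293  0.2148] rpy [-179.99    0.61   90.06] F [-0.1 -0.2 -1.3] w 0.0851 t 12.73 j6 -19.3
```

View pics/k3c.png

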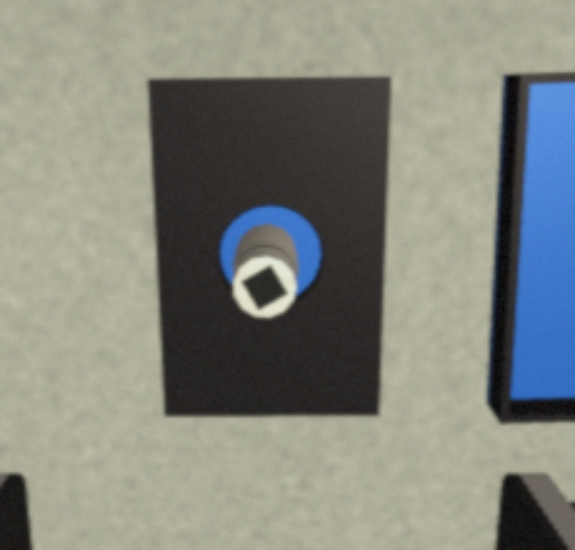

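The socket stands in its round cut-out, with blue all round it (top at (265,287) in the crop). Moving on to the bracket with the jaws along world x.

Request:
jog_arm(targets=[{"xyz":[0.33,-0.186,0],"twist":1.57},{"xyz":[0.33,-0.186,0],"twist":1.57},{"xyz":[0.33,-0.186,0],"twist":1.57},{"xyz":[0.33,-0.186,0],"twist":1.57},{"xyz":[0.33,-0.186,0],"twist":1.57},{"xyz":[0.33,-0.186,0],"twist":1.57},{"xyz":[0.33,-0.186,0],"twist":1.57},{"xyz":[0.33,-0.186,0],"twist":1.57}])

```text
time_s: 13.4
tcp_pos: [0.4836, 0.0551, 0.2096]
orientation: [179.7, 0.6, 33.9]
force: [0.4, 0.7, -0.2]
gripper_width: 0.0853
```

```bash
python3 go.py .46 .12 .21 0
```

```text
shift [0.0166, -0.0671, -0.0009] twist 0.5918 tcp [0.4836 0.0551 0.2096] rpy [179.66   0.56  33.91] F [ 0.4  0.7 -0.2] w 0.0853 t 13.4 j6 63.0
```

Request:
jog_arm(targets=[{"xyz":[0.0166,-0.067,0],"twist":0.592},{"xyz":[0.0166,-0.067,0],"twist":0.592},{"xyz":[0.0166,-0.067,0],"twist":0.592},{"xyz":[0.0166,-0.067,0],"twist":0.592},{"xyz":[0.0166,-0.067,0],"twist":0.592},{"xyz":[0.0166,-0.067,0],"twist":0.592},{"xyz":[0.0166,-0.067,0],"twist":0.592},{"xyz":[0.0166,-0.067,0],"twist":0.592}])

```text
time_s: 14.07
tcp_pos: [0.4593, 0.1196, 0.208]
orientation: [179.4, 0.4, 0.1]
force: [-0.6, -0.2, 1.1]
gripper_width: 0.0853
```

```bash
python3 - <<'E'
from h import *
c=cal("wrist"); im=snap("wrist","b1.png"); np.savez("b1.npz",*c); print((-c[1].T@c[2]).round(3),proj(c,[.46,.1,.056]).round(0))
cv2.imwrite("pics/b1c.png",cv2.resize(im[20:320,106:406],(600,600),interpolation=cv2.INTER_CUBIC))
g=im.min(2); m=((g>165)&(np.arange(384)[:,None]<300)).astype(np.uint8)*255
for q in cv2.findContours(m,0,2)[0]:
    if cv2.contourArea(q)>100:
        P=ray(c,q[:,0],.056)[:,:2].astype(np.float32)
        print(cv2.boundingRect(q),[np.round(v,4) for v in cv2.minAreaRect(P)],cv2.approxPolyDP(q,3,True)[:,0].tolist())
E
python3 go.py .46 .12 .21 0
```

```text
[0.46  0.195 0.35 ] [[257. 195.]]
(365, 200, 107, 26) [array([0.6161, 0.0828]), array([0.1013, 0.0197]), np.float64(4.6136)] [[471, 200], [456, 201], [442, 209], [385, 214], [369, 210], [365, 221], [375, 225], [385, 218], [434, 214], [469, 218], [458, 214], [459, 205]]
(231, 151, 61, 72) [array([0.4707, 0.1076]), array([0.0596, 0.0597]), np.float64(75.5218)] [[246, 151], [231, 208], [290, 222], [291, 216], [240, 203], [253, 152]]
(210, 32, 25, 26) [array([0.4317, 0.2305]), array([0.0207, 0.0147]), np.float64(38.0711)] [[227, 32], [231, 46], [226, 53], [220, 54], [210, 47], [219, 57], [228, 56], [234, 47]]
(209, 28, 17, 20) [array([0.4261, 0.2378]), array([0.0144, 0.0133]), np.float64(88.4778)] [[215, 28], [209, 41], [218, 47], [224, 43], [225, 34]]
shift [0.0005, -0.0004, -0.0017] twist 0.0014 tcp [0.4595 0.1196 0.2083] rpy [1.7938e+02 3.7000e-01 8.0000e-02] F [ 0.5 -0.6 -0.3] w 0.0849 t 14.12 j6 104.8
```

View pics/b1c.png

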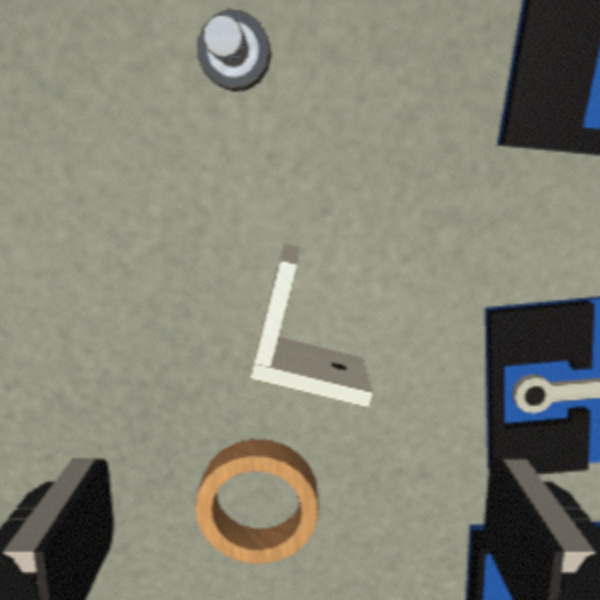

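The bracket top measures 59.6 × 59.7 mm, yaw −14.5°, with its corner at crop (255,372). A roller is at (232,50), and the spanner is still in its bay. Grip point ≈ (0.4465, 0.118).

```bash
python3 go.py .4465 .118 .015 -14.5
```

```text
shift [-0.0118, -0.0005, 0.1934] twist 0.2545 tcp [0.4595 0.1196 0.2083] rpy [1.7938e+02 3.7000e-01 8.0000e-02] F [ 0.5 -0.6 -0.3] w 0.0849 t 14.12 j6 104.8
```

Request:
jog_arm(targets=[{"xyz":[-0.012,0,0.02],"twist":0.12},{"xyz":[-0.012,0,0.06],"twist":0.2545},{"xyz":[-0.012,0,0.1],"twist":0.2545},{"xyz":[-0.012,0,0.14],"twist":0.2545},{"xyz":[-0.012,0,0.17],"twist":0.2545},{"xyz":[-0.012,0,0.19],"twist":0.2545},{"xyz":[-0.012,0,0.193],"twist":0.2545},{"xyz":[-0.012,0,0.193],"twist":0.2545}], claw=0.06)

```text
time_s: 14.78
tcp_pos: [0.4449, 0.1169, 0.0143]
orientation: [179.2, 0.4, -14.5]
force: [-0.1, -0.1, 0.1]
gripper_width: 0.0598
```

```bash
python3 go.py .4465 .118 .015 -14.5
```

```text
shift [0.0012, -0.0015, -0.0008] twist 0.0004 tcp [0.4449 0.1169 0.0143] rpy [179.21   0.38 -14.48] F [-0.1 -0.1  0.1] w 0.0598 t 14.78 j6 119.5
```

Request:
jog_arm(targets=[{"xyz":[0.001,-0.0015,0],"twist":0},{"xyz":[0.001,-0.0015,0],"twist":0},{"xyz":[0.001,-0.0015,0],"twist":0},{"xyz":[0.001,-0.0015,0],"twist":0},{"xyz":[0.001,-0.0015,0],"twist":0},{"xyz":[0.001,-0.0015,0],"twist":0},{"xyz":[0.001,-0.0015,0],"twist":0},{"xyz":[0.001,-0.0015,0],"twist":0}], claw=0.0, newtons=60)

```text
time_s: 15.45
tcp_pos: [0.4474, 0.1184, 0.0155]
orientation: [179.3, 0.2, -14.5]
force: [-2.3, 0.3, 6.3]
gripper_width: 0.0075
```

Request:
jog_arm(targets=[{"xyz":[0,0,-0.02],"twist":0},{"xyz":[0,0,-0.05],"twist":0},{"xyz":[0,0,-0.09],"twist":0},{"xyz":[0,0,-0.13],"twist":0},{"xyz":[0,0,-0.13],"twist":0},{"xyz":[0,0,-0.13],"twist":0}])

```text
time_s: 15.95
tcp_pos: [0.4506, 0.1206, 0.148]
orientation: [179.5, -0.1, -14.5]
force: [-0.4, 0.4, -0.9]
gripper_width: 0.0071
```

```bash
python3 - <<'E'
from h import *
c=cal("wrist"); im=snap("wrist","b2.png"); cv2.imwrite("pics/b2c.png",im[20:384,60:480])
m=cv2.inRange(cv2.cvtColor(im,cv2.COLOR_BGR2HSV),(100,120,60),(125,255,255))
for q in cv2.findContours(m,0,2)[0]:
    if cv2.contourArea(q)>150: print(cv2.boundingRect(q),[np.round(v,4) for v in cv2.minAreaRect(ray(c,q[:,0],.006)[:,:2].astype(np.float32))])
E
python3 go.py .6138 .2455 .12 -5
```

```text
(412, 280, 100, 70) [array([ 0.6259, -0.0871]), array([0.1014, 0.0768]), np.float64(1.9716)]
(398, 260, 114, 31) [array([ 0.6194, -0.0271]), array([0.1128, 0.004 ]), np.float64(1.8601)]
(377, 113, 135, 123) [array([0.6246, 0.0657]), array([0.1182, 0.1009]), np.float64(5.9214)]
(409, 0, 96, 37) [array([0.6365, 0.2078]), array([0.0255, 0.0764]), np.float64(75.5451)]
shift [0.1285, -0.163, 0.0239] twist -0.1652 tcp [0.4488 0.12   0.1461] rpy [ 1.7935e+02  1.4000e-01 -1.4470e+01] F [-0.6  0.2 -2.3] w 0.0077 t 16.0 j6 119.8
```

The grip width of 7.5 mm fits the 8 mm leg. The small blue patch there is cut off by the image edge, so I ignore its angle. Going high over the L bay for a clean look.

Request:
jog_arm(targets=[{"xyz":[0.1285,-0.163,-0.104],"twist":-0.165},{"xyz":[0.1285,-0.163,-0.104],"twist":-0.165},{"xyz":[0.1285,-0.163,-0.104],"twist":-0.165},{"xyz":[0.1285,-0.163,-0.104],"twist":-0.165},{"xyz":[0.1285,-0.163,-0.104],"twist":-0.165},{"xyz":[0.1285,-0.163,-0.104],"twist":-0.165},{"xyz":[0.1285,-0.163,-0.104],"twist":-0.165},{"xyz":[0.1285,-0.163,-0.104],"twist":-0.165}])

```text
time_s: 16.67
tcp_pos: [0.6145, 0.2473, 0.2449]
orientation: [179.3, 0.4, -5.0]
force: [-0.8, -0.9, -1.8]
gripper_width: 0.0071
```

```bash
python3 - <<'E'
from trays import *
c,im=trays("b3.png")
cv2.imwrite("pics/b3c.png",im[60:384,120:400])
m=cv2.inRange(cv2.cvtColor(im,cv2.COLOR_BGR2HSV),(100,120,60),(125,255,255))
for q in cv2.findContours(m,0,1)[0]:
    x,y,w,h=cv2.boundingRect(q)
    if cv2.contourArea(q)>1000 and 200<x<330: print(ray(c,cv2.approxPolyDP(q,3,True)[:,0],.006)[:,:2].round(4).tolist(),cv2.approxPolyDP(q,3,True)[:,0].tolist())
E
python3 go.py .6138 .2455 .1 -5
```

```text
(303, 269, 36, 14) rect [array([0.6869, 0.0785]), array([0.0201, 0.0478]), np.float64(85.2715)] cent 694.0 77.8 min [0.662629   0.06648884] max [0.7099113  0.08749428]
(246, 132, 64, 63) rect [array([0.6392, 0.2367]), array([0.0763, 0.077 ]), np.float64(84.5239)] cent 627.0 227.4 min [0.59729993 0.19590674] max [0.67590934 0.27807385]
(403, 61, 109, 109) rect [array([0.8529, 0.2721]), array([0.1291, 0.1154]), np.float64(0.1673)] cent 846.0 273.3 min [0.7881884 0.2145533] max [0.9175794  0.32974148]
[[0.6043, 0.277], [0.5973, 0.2035], [0.674, 0.197], [0.6736, 0.2189], [0.6249, 0.223], [0.6277, 0.275]] [[246, 133], [246, 193], [308, 193], [307, 176], [267, 176], [266, 133]]
shift [0.0019, -0.0011, 0.1448] twist 0.0001 tcp [0.6133 0.2464 0.2448] rpy [179.23   0.52  -4.99] F [-0.8 -0.6 -1.3] w 0.0071 t 16.72 j6 117.1
```

View pics/b3c.png

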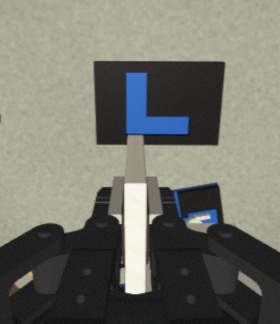

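The L cut-out is fully visible at (246–308,133–193) and the bracket is held aligned with it. It measures 76 × 77 mm, yaw −5.3°, with the bay point at (0.6137, 0.2431). Descending.

Request:
jog_arm(targets=[{"xyz":[0.001,0.0035,0.04],"twist":0.005},{"xyz":[0.001,0.0035,0.08],"twist":0.005},{"xyz":[0.001,0.0035,0.12],"twist":0.005},{"xyz":[0.001,0.0035,0.155],"twist":0.005},{"xyz":[0.001,0.0035,0.185],"twist":0.005},{"xyz":[0.001,0.0035,0.195],"twist":0.005},{"xyz":[0.001,0.0035,0.195],"twist":0.005},{"xyz":[0.001,0.0035,0.195],"twist":0.005}])

```text
time_s: 17.38
tcp_pos: [0.611, 0.2397, 0.0499]
orientation: [179.2, 0.6, -5.3]
force: [0.5, -0.5, -0.0]
gripper_width: 0.0071
```

```bash
python3 go.py .6137 .2431 .022 -5.3
```

```text
shift [0.0027, -0.0041, 0.0278] twist -0.0001 tcp [0.611  0.2397 0.0499] rpy [179.17   0.61  -5.31] F [ 0.5 -0.5 -0. ] w 0.0071 t 17.38 j6 116.9
```

Request:
jog_arm(targets=[{"xyz":[0.0025,-0.003,0.003],"twist":0},{"xyz":[0.0025,-0.003,0.01],"twist":0},{"xyz":[0.0025,-0.003,0.016],"twist":0},{"xyz":[0.0025,-0.003,0.022],"twist":0},{"xyz":[0.0025,-0.003,0.026],"twist":0},{"xyz":[0.0025,-0.003,0.0275],"twist":0},{"xyz":[0.0025,-0.003,0.0275],"twist":0},{"xyz":[0.0025,-0.003,0.0275],"twist":0}])

```text
time_s: 18.05
tcp_pos: [0.6134, 0.2421, 0.0223]
orientation: [179.2, 0.6, -5.3]
force: [-1.3, 0.9, -1.3]
gripper_width: 0.0074
```

```bash
python3 go.py .6137 .2431 .0215 -5.3
```

```text
shift [0.0002, -0.001, 0.0008] twist 0.0 tcp [0.6134 0.2421 0.0223] rpy [179.17   0.61  -5.3 ] F [-1.3  0.9 -1.3] w 0.0074 t 18.05 j6 117.1
```

Request:
jog_arm(targets=[{"xyz":[0,-0.001,0.001],"twist":0},{"xyz":[0,-0.001,0.001],"twist":0},{"xyz":[0,-0.001,0.001],"twist":0}])

```text
time_s: 18.3
tcp_pos: [0.6138, 0.2428, 0.0218]
orientation: [179.1, 0.6, -5.3]
force: [-1.5, -2.7, 3.0]
gripper_width: 0.0073
```

Request:
jog_arm(targets=[{"xyz":[0,0,0],"twist":0},{"xyz":[0,0,0],"twist":0},{"xyz":[0,0,0],"twist":0},{"xyz":[0,0,0],"twist":0}], claw=0.05)

```text
time_s: 18.63
tcp_pos: [0.6139, 0.243, 0.0217]
orientation: [179.2, 0.6, -5.3]
force: [0.9, -0.0, 0.3]
gripper_width: 0.0503
```

Request:
jog_arm(targets=[{"xyz":[0,0,-0.02],"twist":0},{"xyz":[0,0,-0.05],"twist":0},{"xyz":[0,0,-0.09],"twist":0},{"xyz":[0,0,-0.13],"twist":0},{"xyz":[0,0,-0.17],"twist":0},{"xyz":[0,0,-0.19],"twist":0},{"xyz":[0,0,-0.19],"twist":0}], claw=0.085)

```text
time_s: 19.22
tcp_pos: [0.6192, 0.247, 0.2185]
orientation: [179.5, -0.0, -5.3]
force: [0.3, 1.0, 0.3]
gripper_width: 0.085
```

```bash
python3 - <<'E'
from h import *
c=cal("wrist"); im=snap("wrist","b4.png"); s=snap("side")
g=im.min(2); m=((g>165)&(np.arange(384)[:,None]<300)).astype(np.uint8)*255
for q in cv2.findContours(m,0,2)[0]:
    if cv2.contourArea(q)>100:
        print(cv2.boundingRect(q),[[np.round(v,4) for v in cv2.minAreaRect(ray(c,q[:,0],z)[:,:2].astype(np.float32))] for z in(.056,.062)])
e=proj(cal("side"),[.64,.24,.03])[0].astype(int); print(e)
cv2.imwrite("pics/b4c.png",np.hstack([im[80:320,130:370],cv2.resize(s[e[1]-35:e[1]+35,e[0]-40:e[0]+40],(274,240),interpolation=cv2.INTER_CUBIC)]))
E
python3 go.py .555 .377 .2 90
```

```text
(282, 287, 48, 13) [[array([0.6619, 0.1032]), array([0.053 , 0.0144]), np.float64(5.6486)], [array([0.6612, 0.1075]), array([0.052 , 0.0141]), np.float64(5.6485)]]
(55, 194, 16, 14) [[array([0.425, 0.237]), array([0.0137, 0.015 ]), np.float64(84.6525)], [array([0.4289, 0.2386]), array([0.0134, 0.0147]), np.float64(84.6524)]]
(246, 154, 61, 60) [[array([0.639 , 0.2338]), array([0.0603, 0.0606]), np.float64(84.6472)], [array([0.6388, 0.2356]), array([0.0591, 0.0594]), np.float64(84.6472)]]
(445, 128, 25, 24) [[array([0.8118, 0.2622]), array([0.0219, 0.022 ]), np.float64(45.1366)], [array([0.8081, 0.2634]), array([0.0214, 0.0216]), np.float64(45.1371)]]
(492, 80, 20, 27) [[array([0.848 , 0.2998]), array([0.0168, 0.022 ]), np.float64(8.1556)], [array([0.8436, 0.3002]), array([0.0165, 0.0216]), np.float64(8.1557)]]
(460, 78, 26, 26) [[array([0.8215, 0.3055]), array([0.022 , 0.0214]), np.float64(44.8684)], [array([0.8176, 0.3058]), array([0.0216, 0.021 ]), np.float64(44.8682)]]
(178, 19, 24, 27) [[array([0.5762, 0.3743]), array([0.0209, 0.0161]), np.float64(44.3509)], [array([0.5771, 0.3733]), array([0.0205, 0.0158]), np.float64(44.3509)]]
(171, 14, 19, 20) [[array([0.5674, 0.3831]), array([0.0147, 0.0148]), np.float64(52.8956)], [array([0.5686, 0.3819]), array([0.0144, 0.0145]), np.float64(52.8963)]]
[316 147]
shift [-0.0734, -0.125, 0.0115] twist -1.6633 tcp [0.6166 0.246  0.2127] rpy [179.24   0.43  -5.3 ] F [-0.  -0.3 -0.2] w 0.0849 t 19.32 j6 117.3
```

View pics/b4c.png

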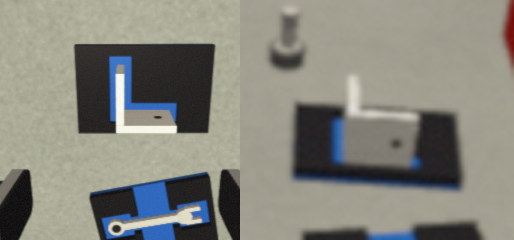

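The bracket stands in the L. Its measured top centre is (0.639, 0.236) against the bay's (0.639, 0.237), and its size matches a top height of 62 mm, so it is seated. The rollers are next.

Request:
jog_arm(targets=[{"xyz":[-0.061,-0.132,0.01],"twist":-1.663},{"xyz":[-0.061,-0.132,0.01],"twist":-1.663},{"xyz":[-0.061,-0.132,0.01],"twist":-1.663},{"xyz":[-0.061,-0.132,0.01],"twist":-1.663},{"xyz":[-0.061,-0.132,0.01],"twist":-1.663},{"xyz":[-0.061,-0.132,0.01],"twist":-1.663},{"xyz":[-0.061,-0.132,0.01],"twist":-1.663},{"xyz":[-0.061,-0.132,0.01],"twist":-1.663}])

```text
time_s: 19.98
tcp_pos: [0.5665, 0.3825, 0.1982]
orientation: [-179.9, 1.2, 52.4]
force: [0.2, 0.6, -0.4]
gripper_width: 0.0847
```

```bash
python3 go.py .568 .383 .2 90
```

```text
shift [0.0013, 0.0009, -0.0018] twist -0.6564 tcp [0.5665 0.3825 0.1982] rpy [-179.95    1.22   52.39] F [ 0.2  0.6 -0.4] w 0.0847 t 19.98 j6 71.8
```

Request:
jog_arm(targets=[{"xyz":[0.001,0.001,-0.002],"twist":-0.656},{"xyz":[0.001,0.001,-0.002],"twist":-0.656},{"xyz":[0.001,0.001,-0.002],"twist":-0.656},{"xyz":[0.001,0.001,-0.002],"twist":-0.656},{"xyz":[0.001,0.001,-0.002],"twist":-0.656},{"xyz":[0.001,0.001,-0.002],"twist":-0.656},{"xyz":[0.001,0.001,-0.002],"twist":-0.656}])

```text
time_s: 20.57
tcp_pos: [0.5667, 0.382, 0.1974]
orientation: [-179.0, 1.1, 90.0]
force: [-0.0, -0.3, -0.4]
gripper_width: 0.085
```

```bash
cat > stud.py <<'E'
from h import *
from go import go
import sys
c=cal("wrist"); im=snap("wrist",sys.argv[1]); g=im.min(2); m=((g>165)&(np.arange(384)[:,None]<300)).astype(np.uint8)*255
for q in cv2.findContours(m,0,2)[0]:
    if cv2.contourArea(q)>100:
        r=cv2.minAreaRect(ray(c,q[:,0],.058)[:,:2].astype(np.float32)); print(cv2.boundingRect(q),[np.round(v,4) for v in r])
        if max(r[1])<.02: go(r[0][0],r[0][1],.021,90)
E
python3 stud.py r2.png
```

```text
(75, 226, 64, 56) [array([0.6406, 0.2336]), array([0.0611, 0.0607]), np.float64(84.3908)]
(252, 178, 16, 16) [array([0.5679, 0.3829]), array([0.0141, 0.0137]), np.float64(0.3001)]
shift [0.0041, 0.0041, 0.1766] twist -0.0013 tcp [0.5668 0.3821 0.1977] rpy [-179.01    1.07   89.93] F [-0.1  0.1  0.1] w 0.0846 t 20.62 j6 34.2
(92, 10, 22, 28) [array([0.4356, 0.2576]), array([0.0156, 0.0199]), np.float64(65.3257)]
shift [-0.1213, -0.128, 0.1812] twist -0.0013 tcp [0.5668 0.3821 0.1977] rpy [-179.01    1.07   89.93] F [-0.1  0.1  0.1] w 0.0846 t 20.62 j6 34.2
(70, 3, 18, 20) [array([0.4262, 0.2382]), array([0.0135, 0.0139]), np.float64(81.7037)]
shift [-0.1407, -0.1373, 0.1817] twist -0.0013 tcp [0.5668 0.3821 0.1977] rpy [-179.01    1.07   89.93] F [-0.1  0.1  0.1] w 0.0846 t 20.62 j6 34.2
```

Request:
jog_arm(targets=[{"xyz":[0.003,0.002,0.04],"twist":0},{"xyz":[0.003,0.002,0.08],"twist":0},{"xyz":[0.003,0.003,0.12],"twist":0},{"xyz":[0.004,0.003,0.15],"twist":0},{"xyz":[0.004,0.003,0.17],"twist":0},{"xyz":[0.004,0.003,0.175],"twist":0},{"xyz":[0.004,0.003,0.175],"twist":0},{"xyz":[0.004,0.003,0.175],"twist":0}], claw=0.05)

```text
time_s: 21.28
tcp_pos: [0.5671, 0.383, 0.023]
orientation: [-179.0, 1.1, 89.9]
force: [0.5, 0.3, 0.8]
gripper_width: 0.0499
```

Request:
jog_arm(targets=[{"xyz":[0,0,0],"twist":0},{"xyz":[0,0,0],"twist":0},{"xyz":[0,0,0],"twist":0},{"xyz":[0,0,0],"twist":0},{"xyz":[0,0,0],"twist":0},{"xyz":[0,0,0],"twist":0},{"xyz":[0,0,0],"twist":0},{"xyz":[0,0,0],"twist":0}], claw=0.0)

```text
time_s: 21.95
tcp_pos: [0.5684, 0.3838, 0.0251]
orientation: [-179.2, 0.9, 89.9]
force: [0.8, -0.8, 7.2]
gripper_width: 0.0143
```

Request:
jog_arm(targets=[{"xyz":[0,0,-0.02],"twist":0},{"xyz":[0,0,-0.06],"twist":0},{"xyz":[0,0,-0.1],"twist":0},{"xyz":[0,0,-0.14],"twist":0},{"xyz":[0,0,-0.14],"twist":0},{"xyz":[0,0,-0.14],"twist":0}])

```text
time_s: 22.45
tcp_pos: [0.5722, 0.3874, 0.1688]
orientation: [-179.6, 0.7, 89.9]
force: [-0.5, -1.0, -1.9]
gripper_width: 0.0144
```

```bash
python3 go.py .671 -.0795 .15 91
```

```text
shift [-0.4664, 0.0999, 0.0237] twist -0.0195 tcp [0.5722 0.3874 0.1688] rpy [-179.55    0.7    89.88] F [-0.5 -1.  -1.9] w 0.0144 t 22.45 j6 34.4
```

Request:
jog_arm(targets=[{"xyz":[-0.466,0.1,0.0],"twist":-0.02},{"xyz":[-0.466,0.1,0.0],"twist":-0.02},{"xyz":[-0.466,0.1,0.0],"twist":-0.02},{"xyz":[-0.466,0.1,0.0],"twist":-0.02},{"xyz":[-0.466,0.1,0.0],"twist":-0.02},{"xyz":[-0.466,0.1,0.0],"twist":-0.02},{"xyz":[-0.466,0.1,0.0],"twist":-0.02},{"xyz":[-0.466,0.1,0.0],"twist":-0.02}])

```text
time_s: 23.12
tcp_pos: [0.6395, 0.0582, 0.1688]
orientation: [-179.3, 0.7, 91.0]
force: [1.0, 0.3, -0.8]
gripper_width: 0.014
```

```bash
python3 go.py .671 -.0795 .1 91
```

```text
shift [-0.1374, 0.0299, 0.0701] twist 0.0006 tcp [0.6395 0.0582 0.1688] rpy [-179.29    0.71   91.03] F [ 1.   0.3 -0.8] w 0.014 t 23.12 j6 4.5
```

Request:
jog_arm(targets=[{"xyz":[-0.041,0.009,0],"twist":0},{"xyz":[-0.08,0.018,0],"twist":0},{"xyz":[-0.12,0.027,0.02],"twist":0},{"xyz":[-0.138,0.03,0.05],"twist":0},{"xyz":[-0.138,0.03,0.08],"twist":0},{"xyz":[-0.138,0.03,0.1],"twist":0},{"xyz":[-0.138,0.03,0.1],"twist":0},{"xyz":[-0.138,0.03,0.1],"twist":0}])

```text
time_s: 23.78
tcp_pos: [0.6678, -0.0802, 0.067]
orientation: [-178.9, 0.7, 91.0]
force: [0.1, 0.9, -1.6]
gripper_width: 0.0144
```

```bash
python3 go.py .671 -.0795 .032 91
```

```text
shift [0.0011, 0.0039, 0.0349] twist 0.0005 tcp [ 0.6678 -0.0802  0.067 ] rpy [-178.89    0.65   91.03] F [ 0.1  0.9 -1.6] w 0.0144 t 23.78 j6 -7.5
```

Request:
jog_arm(targets=[{"xyz":[0.001,0.003,0.01],"twist":0},{"xyz":[0.001,0.003,0.02],"twist":0},{"xyz":[0.001,0.003,0.028],"twist":0},{"xyz":[0.001,0.003,0.033],"twist":0},{"xyz":[0.001,0.003,0.035],"twist":0},{"xyz":[0.001,0.003,0.035],"twist":0},{"xyz":[0.001,0.003,0.035],"twist":0}])

```text
time_s: 24.37
tcp_pos: [0.6705, -0.0796, 0.0323]
orientation: [-178.9, 0.7, 91.0]
force: [0.5, 0.0, -1.3]
gripper_width: 0.0142
```

```bash
python3 go.py .671 -.0795 .031 91
```

```text
shift [0.0001, 0.0006, 0.0013] twist 0.0006 tcp [ 0.6705 -0.0796  0.0323] rpy [-178.93    0.66   91.03] F [ 0.5  0.  -1.3] w 0.0142 t 24.37 j6 -7.4
```

Touch down, release, rise.

Request:
jog_arm(targets=[{"xyz":[0,0,0.0013],"twist":0},{"xyz":[0,0,0.0013],"twist":0},{"xyz":[0,0,0.0013],"twist":0}])

```text
time_s: 24.62
tcp_pos: [0.6706, -0.0796, 0.0313]
orientation: [-179.0, 0.7, 91.0]
force: [0.2, -0.6, -2.2]
gripper_width: 0.0141
```

Request:
jog_arm(targets=[{"xyz":[0,0,0],"twist":0},{"xyz":[0,0,0],"twist":0},{"xyz":[0,0,0],"twist":0},{"xyz":[0,0,0],"twist":0}], claw=0.05)

```text
time_s: 24.95
tcp_pos: [0.6709, -0.0797, 0.0316]
orientation: [-179.0, 0.7, 91.0]
force: [0.7, -0.7, 0.1]
gripper_width: 0.0499
```

Request:
jog_arm(targets=[{"xyz":[0,0,-0.02],"twist":0},{"xyz":[0,0,-0.06],"twist":0},{"xyz":[0,0,-0.1],"twist":0},{"xyz":[0,0,-0.14],"twist":0},{"xyz":[0,0,-0.17],"twist":0},{"xyz":[0,0,-0.17],"twist":0},{"xyz":[0,0,-0.17],"twist":0}], claw=0.085)

```text
time_s: 25.53
tcp_pos: [0.6757, -0.0778, 0.2047]
orientation: [-179.4, 0.7, 91.0]
force: [-0.7, -0.6, 0.1]
gripper_width: 0.0849
```

```bash
python3 stud.py r2b.png; python3 go.py .4265 .238 .2 90
```

```text
(0, 278, 50, 21) [array([ 0.7956, -0.3182]), array([0.0515, 0.0059]), np.float64(69.7097)]
(69, 132, 27, 27) [array([ 0.6449, -0.2379]), array([0.0232, 0.0236]), np.float64(42.0709)]
(384, 78, 27, 117) [array([0.6338, 0.0466]), array([0.1024, 0.0203]), np.float64(4.8758)]
(140, 39, 15, 21) [array([ 0.5652, -0.1731]), array([0.0174, 0.0089]), np.float64(49.5905)]
shift [-0.0912, -0.1079, 0.1842] twist 0.0179 tcp [ 0.6742 -0.0777  0.2024] rpy [-179.1     0.69   91.02] F [ 0.2 -0.6  0.4] w 0.0849 t 25.58 j6 -7.2
(176, 14, 24, 32) [array([ 0.5487, -0.1382]), array([0.023, 0.019]), np.float64(0.899)]
(155, 12, 22, 32) [array([ 0.5478, -0.1548]), array([0.0154, 0.0251]), np.float64(64.8731)]
(0, 0, 504, 300) [array([ 0.6637, -0.0846]), array([0.2746, 0.475 ]), np.float64(1.1058)]
(190, 0, 23, 19) [array([ 0.5308, -0.1275]), array([0.0118, 0.0167]), np.float64(37.6686)]
shift [-0.0451, -0.1414, 0.1842] twist 0.0179 tcp [ 0.6742 -0.0777  0.2024] rpy [-179.1     0.69   91.02] F [ 0.2 -0.6  0.4] w 0.0849 t 25.58 j6 -7.2
shift [0.3201, -0.242, 0.0023] twist 0.0179 tcp [ 0.6742 -0.0777  0.2024] rpy [-179.1     0.69   91.02] F [ 0.2 -0.6  0.4] w 0.0849 t 25.58 j6 -7.2
```

Request:
jog_arm(targets=[{"xyz":[0.32,-0.242,0.0],"twist":0.018},{"xyz":[0.32,-0.242,0.0],"twist":0.018},{"xyz":[0.32,-0.242,0.0],"twist":0.018},{"xyz":[0.32,-0.242,0.0],"twist":0.018},{"xyz":[0.32,-0.242,0.0],"twist":0.018},{"xyz":[0.32,-0.242,0.0],"twist":0.018},{"xyz":[0.32,-0.242,0.0],"twist":0.018},{"xyz":[0.32,-0.242,0.0],"twist":0.018}])

```text
time_s: 26.25
tcp_pos: [0.4653, 0.1854, 0.2002]
orientation: [-178.9, 0.8, 90.0]
force: [0.8, 1.3, -0.5]
gripper_width: 0.0849
```

```bash
python3 go.py .4265 .238 .2 90
```

```text
shift [0.0526, -0.0388, 0.0002] twist -0.0005 tcp [0.4653 0.1854 0.2002] rpy [-178.91    0.78   89.97] F [ 0.8  1.3 -0.5] w 0.0849 t 26.25 j6 22.0
```

Request:
jog_arm(targets=[{"xyz":[0.0526,-0.039,0],"twist":0},{"xyz":[0.0526,-0.039,0],"twist":0},{"xyz":[0.0526,-0.039,0],"twist":0},{"xyz":[0.0526,-0.039,0],"twist":0},{"xyz":[0.0526,-0.039,0],"twist":0}])

```text
time_s: 26.67
tcp_pos: [0.4259, 0.2373, 0.1991]
orientation: [-178.8, 0.9, 90.0]
force: [0.6, 0.1, -0.6]
gripper_width: 0.0851
```

```bash
python3 stud.py r1.png; python3 go.py .4265 .238 .022 90
```

```text
(253, 177, 13, 15) [array([0.4257, 0.2382]), array([0.0132, 0.011 ]), np.float64(0.4473)]
shift [0.0038, 0.0029, 0.1783] twist -0.0015 tcp [0.4264 0.237  0.1993] rpy [-178.84    0.85   89.92] F [ 0.2 -0.8 -0.5] w 0.085 t 26.72 j6 29.3
shift [0.0036, 0.0037, 0.1772] twist -0.0015 tcp [0.4264 0.237  0.1993] rpy [-178.84    0.85   89.92] F [ 0.2 -0.8 -0.5] w 0.085 t 26.72 j6 29.3
```

Request:
jog_arm(targets=[{"xyz":[0.003,0.002,0.04],"twist":0},{"xyz":[0.003,0.002,0.08],"twist":0},{"xyz":[0.003,0.003,0.12],"twist":0},{"xyz":[0.004,0.003,0.15],"twist":0},{"xyz":[0.004,0.003,0.17],"twist":0},{"xyz":[0.004,0.003,0.176],"twist":0},{"xyz":[0.004,0.003,0.176],"twist":0},{"xyz":[0.004,0.003,0.176],"twist":0}], claw=0.05)

```text
time_s: 27.38
tcp_pos: [0.4269, 0.238, 0.0237]
orientation: [-178.9, 0.8, 89.8]
force: [0.3, 0.6, 0.8]
gripper_width: 0.05
```

Request:
jog_arm(targets=[{"xyz":[0,0,0],"twist":0},{"xyz":[0,0,0],"twist":0},{"xyz":[0,0,0],"twist":0},{"xyz":[0,0,0],"twist":0},{"xyz":[0,0,0],"twist":0},{"xyz":[0,0,0],"twist":0},{"xyz":[0,0,0],"twist":0},{"xyz":[0,0,0],"twist":0}], claw=0.0)

```text
time_s: 28.05
tcp_pos: [0.4283, 0.2386, 0.0252]
orientation: [-179.1, 0.8, 89.8]
force: [0.5, -1.3, 6.0]
gripper_width: 0.0144
```

Request:
jog_arm(targets=[{"xyz":[0,0,-0.02],"twist":0},{"xyz":[0,0,-0.06],"twist":0},{"xyz":[0,0,-0.1],"twist":0},{"xyz":[0,0,-0.14],"twist":0},{"xyz":[0,0,-0.14],"twist":0},{"xyz":[0,0,-0.14],"twist":0}])

```text
time_s: 28.55
tcp_pos: [0.4327, 0.2418, 0.1682]
orientation: [-179.4, 0.6, 89.8]
force: [-0.3, -0.5, -1.7]
gripper_width: 0.0143
```

```bash
python3 go.py .61 -.0815 .15 91
```

```text
shift [-0.3226, 0.1784, 0.0196] twist -0.0202 tcp [0.4327 0.2418 0.1682] rpy [-179.41    0.58   89.84] F [-0.3 -0.5 -1.7] w 0.0143 t 28.55 j6 29.5
```

Request:
jog_arm(targets=[{"xyz":[-0.323,0.178,0],"twist":-0.02},{"xyz":[-0.323,0.178,0],"twist":-0.02},{"xyz":[-0.323,0.178,0],"twist":-0.02},{"xyz":[-0.323,0.178,0],"twist":-0.02},{"xyz":[-0.323,0.178,0],"twist":-0.02},{"xyz":[-0.323,0.178,0],"twist":-0.02},{"xyz":[-0.323,0.178,0],"twist":-0.02},{"xyz":[-0.323,0.178,0],"twist":-0.02}])

```text
time_s: 29.22
tcp_pos: [0.5917, -0.0526, 0.1671]
orientation: [-179.2, 0.5, 91.0]
force: [0.7, 1.0, -0.8]
gripper_width: 0.0143
```

```bash
python3 go.py .61 -.0815 .075 91
```

```text
shift [-0.0283, 0.0191, 0.0921] twist -0.0002 tcp [ 0.5917 -0.0526  0.1671] rpy [-179.19    0.53   90.99] F [ 0.7  1.  -0.8] w 0.0143 t 29.22 j6 -5.7
```

Request:
jog_arm(targets=[{"xyz":[-0.0283,0.019,0],"twist":0},{"xyz":[-0.0283,0.019,0.02],"twist":0},{"xyz":[-0.0283,0.019,0.05],"twist":0},{"xyz":[-0.0283,0.019,0.08],"twist":0},{"xyz":[-0.0283,0.019,0.1],"twist":0},{"xyz":[-0.0283,0.019,0.1],"twist":0},{"xyz":[-0.0283,0.019,0.1],"twist":0}])

```text
time_s: 29.8
tcp_pos: [0.6072, -0.0811, 0.0646]
orientation: [-178.8, 0.5, 91.0]
force: [0.1, 0.4, -1.0]
gripper_width: 0.0141
```

```bash
python3 go.py .61 -.0815 .032 91
```

```text
shift [-0.0001, 0.0035, 0.0325] twist -0.0002 tcp [ 0.6072 -0.0811  0.0646] rpy [-178.83    0.48   90.99] F [ 0.1  0.4 -1. ] w 0.0141 t 29.8 j6 -8.3
```

Request:
jog_arm(targets=[{"xyz":[0,0.003,0.01],"twist":0},{"xyz":[0,0.003,0.02],"twist":0},{"xyz":[0,0.003,0.027],"twist":0},{"xyz":[0,0.003,0.031],"twist":0},{"xyz":[0,0.003,0.0325],"twist":0},{"xyz":[0,0.003,0.0335],"twist":0},{"xyz":[0,0.003,0.0335],"twist":0},{"xyz":[0,0.003,0.0335],"twist":0}])

```text
time_s: 30.47
tcp_pos: [0.61, -0.0815, 0.0315]
orientation: [-178.9, 0.5, 91.0]
force: [1.0, -0.6, -0.6]
gripper_width: 0.0139
```

```bash
python3 go.py .61 -.0815 .031 91
```

```text
shift [-0.0, -0.0, 0.0005] twist -0.0002 tcp [ 0.61   -0.0815  0.0315] rpy [-178.91    0.49   90.99] F [ 1.  -0.6 -0.6] w 0.0139 t 30.47 j6 -8.3
```

Release, rise and back off toward the robot for a clear final view.

Request:
jog_arm(targets=[{"xyz":[0,0,0.0005],"twist":0},{"xyz":[0,0,0.0005],"twist":0},{"xyz":[0,0,0.0005],"twist":0},{"xyz":[0,0,0.0005],"twist":0}], claw=0.05)

```text
time_s: 30.8
tcp_pos: [0.6103, -0.0815, 0.0313]
orientation: [-178.9, 0.5, 91.0]
force: [-0.4, 0.8, -1.0]
gripper_width: 0.0498
```

Request:
jog_arm(targets=[{"xyz":[0,0,-0.02],"twist":0},{"xyz":[0,0,-0.06],"twist":0},{"xyz":[0,0,-0.1],"twist":0},{"xyz":[0,0,-0.14],"twist":0},{"xyz":[0,0,-0.18],"twist":0},{"xyz":[0,0.02,-0.21],"twist":0},{"xyz":[0,0.02,-0.21],"twist":0},{"xyz":[0,0.02,-0.21],"twist":0}], claw=0.085)

```text
time_s: 31.47
tcp_pos: [0.6365, -0.0795, 0.2436]
orientation: [-179.3, 0.5, 91.0]
force: [-0.6, 0.1, -1.8]
gripper_width: 0.0848
```

```bash
python3 - <<'E'
from h import *
c=cal("wrist"); w=snap("wrist","f.png"); s=snap("side","fs.png")
print(proj(c,[[.67,-.08,.064],[.61,-.0815,.064]]).round())
cv2.imwrite("pics/final.png",np.hstack([w[30:330,60:460],cv2.resize(s[110:310,270:400],(390,600))[:300]*0+cv2.resize(s[130:310,240:390],(390,300))]))
E
python3 go.py .61 -.08 .24 91
```

```text
[[256. 204.]
 [256. 148.]]
shift [-0.0004, -0.0233, 0.0003] twist -0.0001 tcp [ 0.6333 -0.0792  0.2398] rpy [-178.82    0.48   90.99] F [-0.7  0.3 -0.4] w 0.0849 t 31.57 j6 -7.8
```

View pics/final.png

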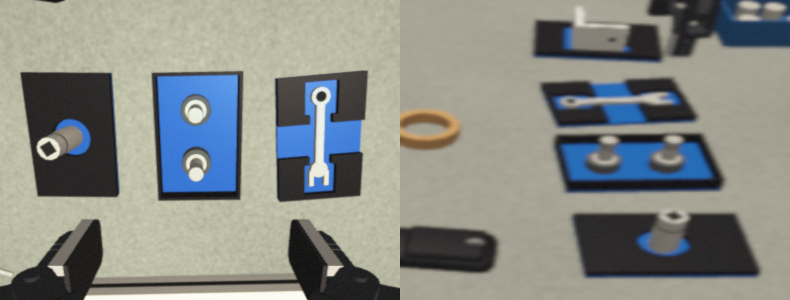

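The view shows both rollers studs-up on the floor of the blue tray, the spanner and socket in their cut-outs, and the bracket standing in the L. Handing in.

```bash
python3 -c "
from cell import arm
print(arm.finish_job())"
```

```text
the job is handed in; nothing more can be done
None
```

All five parts are put away and I have handed the job in, at about 32 s on the robot's clock. I placed them in the order asked: spanner, socket, bracket, then both rollers.

- **Spanner:** it lies flat and centred in the dog-bone cut-out.
- **Socket:** it stands in the round cut-out with blue floor showing all round it. In the last wrist picture it looks as if it leans, but that is only perspective: the position of its top agrees with an upright socket.
- **Bracket:** it stands in the L cut-out about 1 mm off centre. Its apparent size matches a part resting on the floor of the cut-out.
- **Rollers:** both stand studs up on the floor of the plain blue tray, about 60 mm apart along its length. I checked them only by eye in the last wrist and side pictures; the automatic measurement of the first one after its release failed because it merged with the bright background.

The gripper ended open and raised about 0.24 m, touching nothing. The readings at the end of each move never showed more than about 7 N on the tool. I did not touch the purple spanner or the green tray. No check failed on any of the parts.

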